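# Move a row of sample bottles to the other rack in reverse order

### The arm

A 6-joint arm with a two-finger parallel gripper is mounted at the origin on a cart in front of the work surface, level with it; the furniture and walls round the work are solid. World frame = base frame: x ahead of the robot, y to its left, z up, the work surface at z = 0. Lengths are in m, angles in rad, forces in N, time in s.
With the tool pointing down it reaches from about 0.275 to 0.825 m from the base axis. Payload 4.9 kg.
Tool frame: the origin (TCP) lies midway between the tips of the shut fingers; the grasp point (between the pads) lies 19 mm behind it (bot.grip_depth is the distance from the TCP to the grasp point, in m); z points along the fingers, y is the line along which they close (so a half turn about z gives the same grasp; the last joint's range is limited). The gripper opens to 85 mm and grips with 20 to 120 N. Pads are 22 mm wide; open, the fingers measure 114 mm over their backs; the gripper's body (76 mm by 85 mm) begins 54 mm behind the grasp point. The pads swing forward as they close: fully open they stand 13 mm farther back than shut.
Start: joints at [0.976, 0.326, -0.193, 1.052, 0, 1.437], TCP at [0.245, 0.493, 0.231] pointing down, gripper open.
Joint ranges: [-2.65, 2.65], [-0.97, 1.79], [-1.3, 1.35], [-1.93, 2.1], [-1.47, 1.37], [-3.14, 3.14]. Speed limits (rad/s): [2.57, 2.57, 3.14, 3.14, 3.14, 3.14].

### API

Orientations are given as a unit quaternion [w, x, y, z].
In Python, from cell import bot gives the robot as it stands. Calls block until the motion is done:
- bot.move_pose(position, orientation): joint-space move of the TCP to a pose.
- bot.move_linear(position, speed=0.15, rotation=None, until_force=None): straight line of the TCP; rotation=None keeps the orientation; speed is the mean speed in m/s. With until_force (N) it stops when the force on the tool has changed by that much, and returns True; else False.
- bot.goto_joints(angles): joint-space move.
- bot.set_gripper(opening, grasp_force=None): opening from 0.0 (shut) to 1.0 (fully open); grasp_force is the grip in N (None keeps the last); returns when the fingers have stopped.
- bot.wait(seconds).
- bot.solve_ik(position, orientation): joint angles nearest the present ones, or None.
- bot.camera(name): name is "scene" or "top" or "wrist"; returns the picture (420x560x3 uint8, red, green, blue); there is no depth.
- bot.calibration(name): a dict with "mtx" (3x3 intrinsics, pixels), "k1" (the pictures are not rectified: a ray, as slopes to the right and down, at radius r is drawn at 1 + k1 r^2 times it, then the intrinsics apply), "extrinsics" (4x4, takes a point from world to camera coordinates); the wrist camera has in their place "hand_eye" (4x4, takes a point from camera to tool coordinates, whose origin is the TCP and whose axes are the flange's). Camera axes: x right, y down, z forward; pixel columns grow to the right and rows downward; lengths in m; the calibration is good to about 2 mm. A picture is of the moment at which its call begins: read the wrist's pose just before it. calibration takes no time and is no camera call.
A pose or a line that the arm cannot do raises bot.PlanningError and nothing moves.
- bot.close_job(): hands the job in; it is judged then, once.
Trained networks look in the newest picture that a camera, given by its name, has taken for a name from the list of things; names that differ only in an ending like _2 or _b are one class to them, and where a whole thing is asked for, a point or a joint stands for the part that bears it (a point fixed in the world has none). Each returns a list of dicts, best first, with "confidence" (0 to 1); they miss things now and then, are a little off and sometimes report something else, mostly with a low value. They report only what shows in the picture. A call takes as long as a camera call. They do not tell look-alikes from the thing itself.
- bot.search_frame(camera, thing): "bbox" ([left, top, width, height] in pixels, round what is visible of it).
Readings, each from a call of its own:
- bot.read_clock(): time.
- bot.read_joint_positions(): joint angles.
- bot.read_joint_vel(): joint speeds.
- bot.read_joint_efforts(): joint torques, N m.
- bot.read_position(): TCP position.
- bot.read_tool_rot(): TCP orientation.
- bot.read_ft_force(): force on the tool from outside, world axes, zero at the start.
- bot.read_moment(): the same for the moment, N m.
- bot.read_gripper_width(): opening from 0.0 (shut) to 1.0 (fully open).
- bot.read_finger_force(): force on a finger pad.
Only numpy, scipy, OpenCV 4.12 (cv2) and the standard library are available. Lean on these libraries where they do the work, as an engineer would, in place of code of your own. Each camera call takes 0.05 s, during which the arm holds its last target. There are 200 camera calls.

### The job

Move the four small bottles from the rack with the rubber cups into the empty rack, one to a compartment and in reverse order: the bottle that stands nearest the carrying loop of the full rack goes into the compartment farthest from the loop of the empty one, and so on along the row. Stand each upright about in the middle of its compartment, do not tip the bottles on the way, and leave the beaker, the timer and the flask where they are.

Things in the scene. Friction and masses are not known exactly. Their poses are not given: they have to be found in the camera images.
- vial_mid (a point): amber glass screw vial with a white cap, 23 mm diameter, 58 mm tall (cap: top 11 mm). This point: its axis, half-way up, 29 mm above its underside; z up along its axis. Loose and upright, in its own cup in the full rack, underside 8 mm above the worktop, any of the four places. Weighs under 0.1 kg.
- dropper_mid (a point): small dark brown reagent bottle, body 34 mm diameter up to about 50 mm height, then a shoulder and a narrow black cap 21 mm diameter; 72 mm tall. This point: its axis, half-way up, 36 mm above its underside; z up along its axis. Loose and upright, in its own cup in the full rack, underside 8 mm above the worktop, any of the four places. Weighs under 0.1 kg.
- slim_mid (a point): slim clear glass weighing bottle with a ground glass lid with a knob (the lid is fixed on), body 35 mm diameter up to 40 mm height, lid 37 mm diameter above that, knob on top; 58 mm tall with the knob. This point: its axis, half-way up, 29 mm above its underside; z up along its axis. Loose and upright, in its own cup in the full rack, underside 8 mm above the worktop, any of the four places. Weighs under 0.1 kg.
- squat_mid (a point): wider, lower clear glass weighing bottle with a ground glass lid with a knob (the lid is fixed on), body 41 mm diameter up to 35 mm height, lid 43 mm diameter above that, knob on top; 53 mm tall with the knob. This point: its axis, half-way up, 26.5 mm above its underside; z up along its axis. Loose and upright, in its own cup in the full rack, underside 8 mm above the worktop, any of the four places. Weighs under 0.1 kg.
- cup_vial: dark rubber holder cup, fixed in a compartment of the full rack, in which the screw vial stands at the start; stays behind. Round, 54 mm diameter, 12 mm high, floor 3 mm, recess 28 mm diameter, 9 mm deep. Origin: centre of its underside, 5 mm above the worktop; it lies at the centre of its compartment.
- cup_dropper: dark rubber holder cup, fixed in a compartment of the full rack, in which the brown reagent bottle stands at the start; stays behind. Round, 54 mm diameter, 12 mm high, floor 3 mm, recess 39 mm diameter, 9 mm deep. Origin: centre of its underside, 5 mm above the worktop; it lies at the centre of its compartment.
- cup_slim: dark rubber holder cup, fixed in a compartment of the full rack, in which the slim weighing bottle stands at the start; stays behind. Round, 54 mm diameter, 12 mm high, floor 3 mm, recess 41 mm diameter, 9 mm deep. Origin: centre of its underside, 5 mm above the worktop; it lies at the centre of its compartment.
- cup_squat: dark rubber holder cup, fixed in a compartment of the full rack, in which the wider weighing bottle stands at the start; stays behind. Round, 54 mm diameter, 12 mm high, floor 3 mm, recess 47 mm diameter, 9 mm deep. Origin: centre of its underside, 5 mm above the worktop; it lies at the centre of its compartment.
- rack_full: Full rack (with rubber cups): fixed low tray, white walls, grey floor, 262 x 66 x 13 mm, one row of 4 compartments (58 mm square inside, floor 5 mm above worktop, walls 6 mm). Origin: centre of underside, on the worktop. x along the row, y across, z up; compartment centres x = -96, -32, +32, +96 mm, y = 0. Flat carrying loop sticks out 25 mm at the -x end, nearer the robot. Left or right, turned up to 20 degrees.
- rack_empty: Empty rack (no cups): fixed low tray, white walls, grey floor, 262 x 66 x 13 mm, one row of 4 compartments (58 mm square inside, floor 5 mm above worktop, walls 6 mm). Origin: centre of underside, on the worktop. x along the row, y across, z up; compartment centres x = -96, -32, +32, +96 mm, y = 0. Flat carrying loop sticks out 25 mm at the -x end, nearer the robot. Left or right, turned up to 20 degrees.
- beaker: bystander: small empty glass beaker, 55 mm diameter, 70 mm tall; origin at the centre of its underside. To be left alone.
- timer: bystander: white bench timer, 24 x 62 x 62 mm; origin at the centre of its underside. To be left alone.
- flask: bystander: conical glass flask, 64 mm diameter, 102 mm tall; origin at the centre of its underside. To be left alone.
Mind the look-alikes: they are no part of the job. Leave any green look-alike of the part that bears dropper_mid alone. What is shaped like the part that bears slim_mid but turquoise is not meant.

How it is judged:
By the outcome, as a careful person would: the job done as asked, in the order asked, and still so for the second after the job is handed in, with the robot touching nothing.
It also fails if it takes over 109 s, if anything falls off the work surface, if the arm or the gripper's body presses on something with over 40 N, if the wrist force passes 120 N, or if a joint passes its speed limit or range.

## Working session

There is one attempt and no reset: what is moved stays moved. The work goes in short steps, each a Python script; the robot and the scene stay as the last script left them, time stands still between calls to the robot, and variables do not carry over. Pictures are saved under pics/ and viewed, at most 14 in all, crops included, and the job is handed in when it is done.

```bash
mkdir -p pics; ls
python3 - <<'E'
from cell import bot
import cv2
for n in ("top","scene"):
    im=bot.camera(n); cv2.imwrite(f"pics/{n}0.png",cv2.cvtColor(im,cv2.COLOR_RGB2BGR))
    for t in ("vial_mid","dropper_mid","slim_mid","squat_mid","rack_full","rack_empty","beaker","timer","flask"):
        print(n,t,[(d["bbox"],round(d["confidence"],2)) for d in bot.search_frame(n,t)])
    print(bot.calibration(n))
print(bot.calibration("wrist"),bot.read_clock(),bot.read_tool_rot())
E
```

```text
pics
top vial_mid [([207.7, 229.6, 13.2, 6.1], 0.53)]
top dropper_mid [([171.3, 226.1, 17.4, 13.3], 0.49), ([211.0, 206.6, 14.4, 6.0], 0.47)]
top slim_mid [([166.7, 251.2, 18.1, 12.3], 0.73), ([156.6, 193.0, 25.2, 20.5], 0.4)]
top squat_mid [([214.1, 180.9, 14.9, 15.2], 0.48)]
top rack_full [([196.8, 176.5, 39.4, 98.8], 0.86)]
top rack_empty [([331.4, 176.1, 40.5, 95.1], 0.58)]
top beaker [([156.6, 193.1, 23.5, 21.5], 0.59)]
top timer [([275.4, 149.2, 18.4, 17.1], 0.6), ([157.8, 191.9, 22.6, 22.9], 0.6)]
top flask [([398.8, 208.2, 26.5, 23.2], 0.74)]
{'mtx': array([[385.89801796,   0.        , 280.48496435],
       [  0.        , 385.89801796, 208.15947325],
       [  0.        ,   0.        ,   1.        ]]), 'k1': -0.00824971448919315, 'extrinsics': array([[ 0.02363755, -0.99950873, -0.02058087, -0.00788832],
       [-0.9903107 , -0.02059217, -0.13733421,  0.59520283],
       [ 0.13684294,  0.0236277 , -0.99031093,  1.10827339],
       [ 0.        ,  0.        ,  0.        ,  1.        ]])}
scene vial_mid [([263.4, 285.7, 6.2, 13.2], 0.46)]
scene dropper_mid [([238.0, 265.1, 21.1, 
[... 808 characters left out ...]
7142326,  0.98408619],
       [ 0.        ,  0.        ,  0.        ,  1.        ]])}
{'mtx': array([[294.07558339,   0.        , 283.60027714],
       [  0.        , 294.07558339, 210.71475053],
       [  0.        ,   0.        ,   1.        ]]), 'k1': 0.020747771173291803, 'hand_eye': array([[-4.55189165e-04, -9.63603232e-01, -2.67336127e-01,
         6.72136801e-02],
       [ 9.99999896e-01, -4.39002063e-04, -1.20317864e-04,
        -1.04240695e-03],
       [-1.42242937e-06, -2.67336154e-01,  9.63603332e-01,
        -1.42209338e-01],
       [ 0.00000000e+00,  0.00000000e+00,  0.00000000e+00,
         1.00000000e+00]])} 1.0 [ 1.48730664e-05  2.28380935e-01  9.73571851e-01 -7.26302094e-06]
```

Run:
```python
import cv2
a=cv2.imread("pics/top0.png")[130:300,140:440]; cv2.imwrite("pics/c1.png",cv2.resize(a,None,fx=2.66,fy=2.66,interpolation=cv2.INTER_CUBIC))
```

```text
(no output)
```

View pics/c1.png

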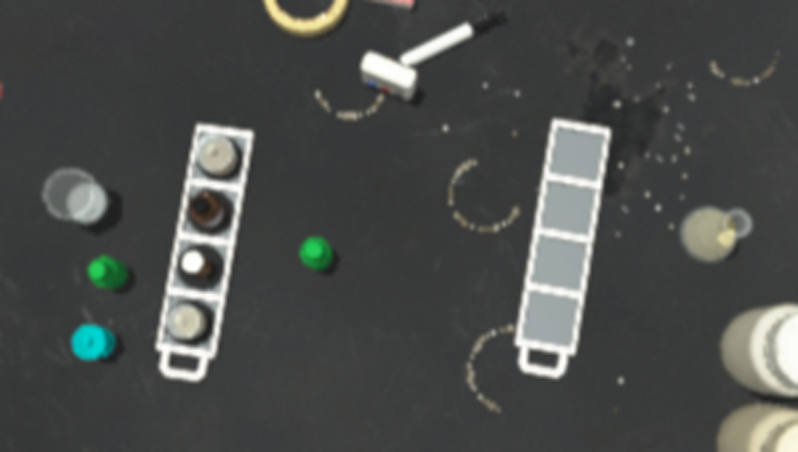

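View pics/scene0.png

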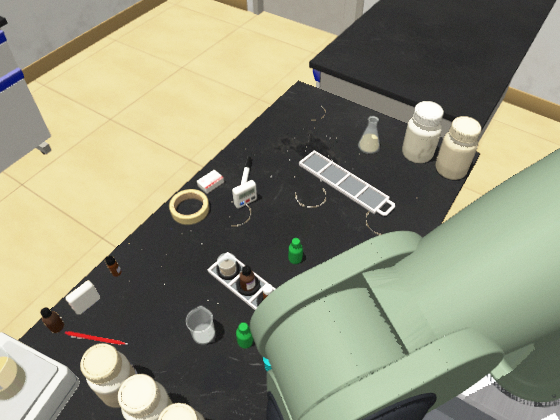

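The crop shows the full rack on the left. From the loop at (185,365) the order is: clear bottle with lid (187,320), white-capped vial (195,265), dropper (208,210), clear bottle with lid (218,155). The empty rack is on the right, with its loop at (542,362).

Look-alikes to leave alone: green droppers at (107,272) and (317,253), the turquoise bottle at (92,342), and loose brown bottles in the scene picture at (52,320) and (112,266). The ones I want are the four standing in the full rack.

Next I compute the rack poses and take a close look with the wrist camera.

```bash
cat > h.py <<'E'
from cell import bot
import numpy as np, cv2
from scipy.spatial.transform import Rotation as R
from scipy.optimize import least_squares
def proj(c,T,P):
    q=np.c_[P,np.ones(len(P))]@T[:3].T; s=q[:,:2]/q[:,2:]
    s=s*(1+c["k1"]*(s**2).sum(1,keepdims=True)); return s@c["mtx"][:2,:2].T+c["mtx"][:2,2]
def topT(): c=bot.calibration("top"); return c,c["extrinsics"]
def quat(yaw):  # tool z down, tool x = -rack x, tool y = rack y
    c,s=np.cos(yaw),np.sin(yaw)
    q=R.from_matrix(np.array([[-c,-s,0],[-s,c,0],[0,0,-1]])).as_quat(); return q[[3,0,1,2]]
def wristT():
    c=bot.calibration("wrist"); w=bot.read_tool_rot(); M=np.eye(4)
    M[:3,:3]=R.from_quat(np.r_[w[1:],w[0]]).as_matrix(); M[:3,3]=bot.read_position()
    return c,np.linalg.inv(M@c["hand_eye"])
def at(p,x,y=0.): c,s=np.cos(p[2]),np.sin(p[2]); return np.array([p[0]+c*x-s*y,p[1]+s*x+c*y])
CORN=[(.131,.033),(.131,-.033),(-.131,-.033),(-.131,.033)]
def fit(c,T,px,p0,loc=CORN,z=.013):
    f=lambda p:(proj(c,T,np.array([[*at(p,*l),z] for l in loc]))-px).ravel()
    r=least_squares(f,p0); return r.x,np.abs(r.fun).max()
E
python3 - <<'E'
from h import *
import json
c,T=topT(); P={}
for n,px in dict(full=[(197,124),(254,130),(213,356),(157,347)],empty=[(552,119),(610,128),(574,352),(516,345)]).items():
    px=np.array(px)/2.66+[140,130]; p,e=fit(c,T,px,[.55,.2 if n=="full" else -.2,0]); P[n]=list(p); print(n,p,e)
json.dump(P,open("coarse.json","w"))
for n in ("full","empty"):
    p=P[n]; xy=at(p,-.02)
    bot.move_pose([*xy,.26],quat(p[2]))
    c,T=wristT(); im=bot.camera("wrist"); print(bot.read_clock())
    np.savez(n+".npz",T=T,im=im)
    if n=="full":
        for t in ("vial_mid","dropper_mid","slim_mid","squat_mid"): print(t,[(d["bbox"],round(d["confidence"],2)) for d in bot.search_frame("wrist",t)])
    v=cv2.cvtColor(im,cv2.COLOR_RGB2BGR)
    for l in CORN:
        u=proj(c,T,np.array([[*at(p,*l),.013]]))[0]; print(u)
    cv2.imwrite(f"pics/w_{n}.png",v)
E
```

```text
full [ 0.56071848  0.19807182 -0.13143843] 0.4549921370411596
empty [ 0.57320225 -0.21061779 -0.15577931] 0.6889906437151581
2.5917
vial_mid [([267.9, 101.8, 38.4, 31.4], 0.74), ([276.4, 164.5, 17.7, 24.3], 0.57)]
dropper_mid [([348.9, 140.0, 35.4, 28.7], 0.92), ([274.3, 206.8, 22.6, 35.6], 0.89), ([165.2, 184.6, 37.3, 29.9], 0.72)]
slim_mid [([349.7, 66.4, 44.2, 39.4], 0.9), ([271.6, 101.1, 33.9, 34.0], 0.71)]
squat_mid [([269.2, 249.0, 30.5, 38.0], 0.95)]
[306.24985895 283.58081551]
[261.41871034 283.5595871 ]
[257.20820732  92.82620998]
[310.77378842  92.85526784]
4.35
[305.91449615 283.0128861 ]
[261.078264   282.97879758]
[256.88139525  92.08148222]
[310.47463608  92.13730771]
```

Run:
```python
import cv2,numpy as np
a,b=[cv2.resize(cv2.imread(f"pics/w_{n}.png")[60:305,220:350],None,fx=2.4,fy=2.4,interpolation=cv2.INTER_CUBIC) for n in("full","empty")]
cv2.imwrite("pics/c2.png",np.hstack([a,b]))
```

```text
(no output)
```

View pics/c2.png

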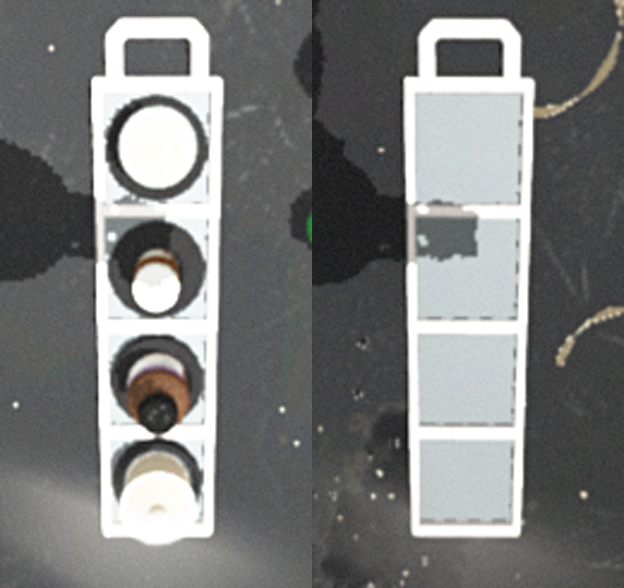

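The left view confirms the order from the loop: clear lidded bottle (265,121), vial (285,175 in the full frame), dropper (285,222), wider lidded bottle (285,270). All four are in their cups, and the empty rack is clear. Reversing the positions gives the right result whichever lidded bottle is which. I refine the rack poses and move the first bottle.

```bash
cat >> h.py <<'E'
import json
def cycle(i,zg=.021):
    P=json.load(open("fine.json")); f,e=P["full"],P["empty"]; xs=[-.096,-.032,.032,.096]
    a=at(f,xs[i]); b=at(e,xs[3-i]); qa,qb=quat(f[2]),quat(e[2])
    bot.set_gripper(1.0); bot.move_linear([*a,.15],.3,qa)
    bot.move_linear([*a,zg],.12); bot.set_gripper(0.,30.)
    print("grip",bot.read_gripper_width(),bot.read_finger_force())
    bot.move_linear([*a,.15],.12); w=bot.read_gripper_width()
    print("held",w,bot.read_finger_force())
    if w<.1: return False
    bot.move_linear([*b,.15],.22,qb); bot.move_linear([*b,.030],.12)
    print("touch",bot.move_linear([*b,zg-.0045],.02,until_force=3.),bot.read_position()[2])
    bot.set_gripper(.95); bot.move_linear([*b,.15],.2); print("t",bot.read_clock()); return True
E
python3 - <<'E'
from h import *
P=json.load(open("coarse.json")); c=bot.calibration("wrist")
px=dict(full=[(262.9,283.3),(308.8,283.3),(312.5,92.1),(258.3,92.1)],empty=[(261.3,283.3),(307.5,283.3),(312.9,92.5),(258.3,92.5)])
for n in P:
    T=np.load(n+".npz")["T"]; best=[]
    for loc in (CORN,[(x,-y) for x,y in CORN]): best.append(fit(c,T,np.array(px[n]),P[n],loc))
    p,e=min(best,key=lambda r:r[1]); print(n,p,e); P[n]=list(p)
json.dump(P,open("fine.json","w"))
cycle(0)
im=bot.camera("top"); cv2.imwrite("pics/t1.png",cv2.resize(cv2.cvtColor(im[130:300,140:440],cv2.COLOR_RGB2BGR),None,fx=2.6,fy=2.6))
im=bot.camera("wrist"); cv2.imwrite("pics/w1.png",cv2.cvtColor(im,cv2.COLOR_RGB2BGR))
E
```

```text
full [ 0.56030446  0.20048679 -0.12700529] 0.5528620888419482
empty [ 0.57392874 -0.20885018 -0.1594299 ] 0.7205753244589346
grip 0.40369592277328387 29.52484880472184
held 0.40484482558986745 29.883026106970192
touch True 0.018479501752608058
t 14.5583
```

View pics/w1.png

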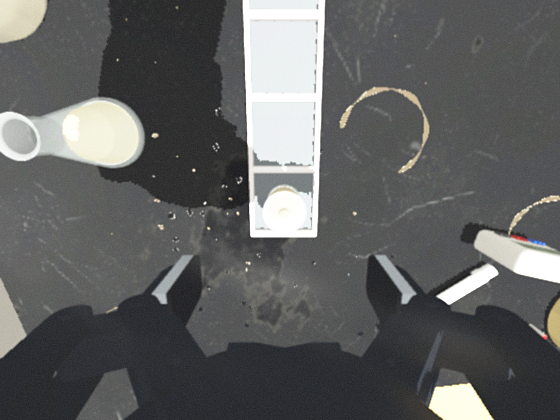

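The first bottle stands upright at (284,208), in the middle of the farthest compartment, and the flask is well clear. Grip width of about 34 mm identifies it as the slim bottle. Now the other three.

Run:
```python
from h import *
for i in (1,2,3):
    if not cycle(i): break
p=json.load(open("fine.json"))["empty"]
bot.move_pose([*at(p,-.02),.26],quat(p[2])); np.savez("end.npz",T=wristT()[1])
im=bot.camera("wrist"); cv2.imwrite("pics/w2.png",cv2.cvtColor(im,cv2.COLOR_RGB2BGR))
bot.move_linear([.3,0,.3],.3)
im=bot.camera("top"); cv2.imwrite("pics/t2.png",cv2.resize(cv2.cvtColor(im[130:300,140:440],cv2.COLOR_RGB2BGR),None,fx=2.6,fy=2.6)); print(bot.read_clock())
```

```text
grip 0.25362850220741245 30.528612220705327
held 0.2568013143379704 30.187566276308644
touch True 0.018286691640243657
t 24.8
grip 0.3669467037004549 29.67818389472086
held 0.36590648399116144 29.709624998504296
touch True 0.018336979196528384
t 34.5833
grip 0.47632343314139286 29.97147140064044
held 0.471854508912372 30.315646782692056
touch True 0.01862741999861574
t 44.3167
46.2583
```

View pics/w2.png

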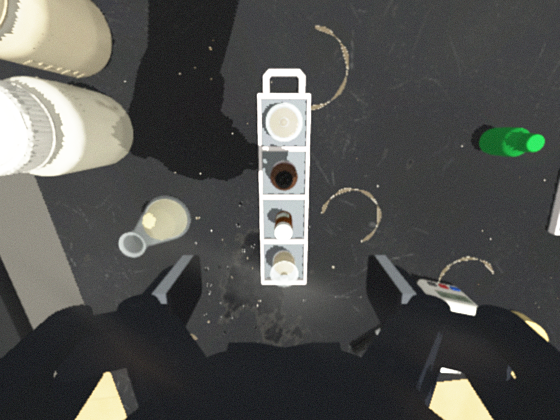

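View pics/t2.png

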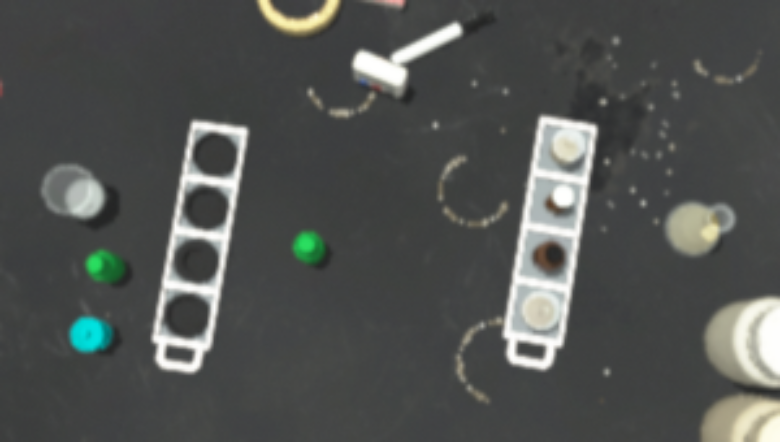

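Both pictures show all four bottles upright in reverse order: from the loop squat (284,122), dropper (284,177), vial (284,226) and slim (284,265). The cups at the left are empty and the bystanders haven't moved.

```bash
python3 -c "
from cell import bot
print(bot.close_job())"
```

```text
the job is handed in; nothing more can be done
None
```

The four bottles now stand upright in the empty rack in reverse order, with the beaker, timer and flask left where they were; I handed the job in at about 46 s.

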